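# Seat the ink jar in its stand and open it

## Task

Stand the ink jar with the dark red cap upright, fully down in the free pocket of the wooden stand, in line with the other two jars; set it down, do not drop it in. With the stand bracing the jar, unscrew its tight cap, stop turning when the threads let go, lift it straight off and finish still holding the cap, level, straight over the open mouth and only just clear of it (a finger's width or two), with the jar left down in its pocket. Do not tip the jar, and leave the other jars, the bowl and the ink dish where they are.

Things in the scene. Friction and masses are not known exactly. Their poses are not given: they have to be found in the camera images.
- jar_mid (a point): centre of the square body of the loose ink jar (blue, cream label on two sides), 60 x 60 mm, 70 mm tall: 35 mm above its underside; z up, x, y square to its sides. With its cap it weighs 0.3 to 0.5 kg and may be lifted by the cap. Standing free it would spin with the cap; in a pocket of the stand it can turn no more than about 0.1 rad
- jar_mouth (a point): centre of the rim of the jar's mouth, at the top of its 37 mm wide neck, 101 mm above the jar's underside (66 mm above jar_mid); axes as the jar's. The cap's lower edge clears the mouth when cap_mid is 13 mm above this point
- cap_mid (a point): centre of the jar's dark red ribbed cap, 52 mm across, 26 mm tall, z up. On, it lies 93 mm above the jar's underside, its lower edge 10 mm over the square body. Tight (about 0.4 N m): its x axis 0 to 0.2 rad anticlockwise of the jar's x. Unscrews anticlockwise from above, rising 2.5 mm (or turn at constant height); threads free at 1.05 to 1.55 rad from the jar's x, stop at 1.6
- free_pocket (a point): centre of the black-padded floor of the free pocket in the wooden stand, 8 mm above the table; x, y along the stand's sides, z up. Pockets are 66 x 66 mm, 26 mm deep, edges bevelled, three side by side along y at 90 mm pitch; any one may be the free one. A seated jar has jar_mid 35 mm above this point
- rack: the fixed wooden stand, 88 mm (x) by 282 mm (y), 34 mm tall; origin under its centre, y along the row of pockets, which lie at y = -90, 0 and 90 mm
- jar_black: bystander: closed jar of the same kind and size with a black cap, standing in a pocket; origin at its underside
- jar_white: bystander: closed jar of the same kind and size with a white cap, standing in a pocket; origin at its underside
- bowl: bystander: clear plastic bowl 130 mm across, 55 mm tall; origin at its underside
- dish: bystander: white ink dish 120 mm across, 16 mm tall, with black ink; origin at its underside
Not all that is in view belongs to the job. Of the things like the part that bears cap_mid, leave any that is yellow; of the rest the larger one is meant. Leave any purple look-alike of the part that bears jar_mid alone.

How it is judged:
By the outcome, as a careful person would: the job done as asked, in the order asked, and still so for the second after the job is handed in, while the arm keeps its last pose, push and grip.
It also fails if it takes over 54 s, if anything falls off the work surface, if the arm or the gripper's body presses on something with over 40 N, if the wrist force passes 120 N, or if a joint passes its speed limit or range.

## Robot

A 6-joint arm with a two-finger parallel gripper is mounted at the origin on the work surface. World frame = base frame: x ahead of the robot, y to its left, z up, the work surface at z = 0. Lengths are in m, angles in rad, forces in N, time in s.
With the tool pointing down it reaches from about 0.25 to 0.725 m from the base axis. Payload 4 kg.
Tool frame: the origin (TCP) lies on the centre line of the jaws, within the pads' length; the fingertips stand 25 mm ahead of it and the grasp point (between the pads) lies 6 mm ahead of it; z points along the fingers, x is the direction in which the jaws open and shut, and the axes are right-handed (so a half turn about z gives the same grasp; the last joint's range is limited). The gripper opens to 85 mm and grips with 20 to 120 N. Pads are 22 mm wide; open, the fingers measure 114 mm over their backs; the gripper's body (76 mm by 85 mm) begins 54 mm behind the grasp point. The pads swing forward as they close: fully open they stand 13 mm farther back than shut.
Start: joints at [-1.172, 0.241, 0.005, 1.335, 0, 1.571], TCP at [0.194, -0.461, 0.256] pointing down, gripper open.
Joint ranges: [-2.72, 2.72], [-1.05, 1.87], [-1.09, 1.28], [-1.99, 2.15], [-1.42, 1.44], [-3.14, 3.14]. Speed limits (rad/s): [2.79, 2.79, 3.14, 3.14, 3.14, 3.14].

## Interface

Orientations are given as a unit quaternion [x, y, z, w].
In Python, from workcell import bot, imaging, order gives the robot as it stands.
- The arm moves only by the tool carry_out, never from a script. Its argument "moves" is a list of rows, each a list of 5 numbers: the shift along the tool's x, y, z scaled (see below), then the turn about the tool's z scaled (see below), then the opening, from -1 (shut) to 1 (fully open). In form: [[tx, ty, tz, roll, hand], ...]. A call has 1 to 20 rows; each row is the pose to reach, as a shift and turn from the pose commanded when the call began, along the tool's axes at that moment; what a row does not reach only later rows make up. The controller multiplies each number of a shift by 0.1 m and each number of a turn by 90 degrees. A row lasts 1/10 s, in which the tool goes at most 50 mm and 8.59 degrees, less where a joint would pass 70% of its speed; a pose out of reach is approached as far as the arm can. A call with a number of a shift or a turn outside -1 to 1 is refused whole. A call with a gripper value outside its range is refused whole. The fingers move at their own pace and stop on an object; the grip force is fixed at half the most. Time passes only in rows, so rows that repeat a pose let the fingers close. It gives the time, the measured TCP pose, the force and the opening at its end, in the units of the state.
- bot.get_obs(): the state, without advancing time (a new reading comes with each control period).
- imaging.camera(name): name is "scene" or "top" or "wrist"; returns the picture (400x640x3 uint8, red, green, blue); there is no depth.
- imaging.camera_model(name): a dict with "fovy" (degrees; the focal length in pixels is half the picture's height over the tangent of half this angle, whatever the lens; pixels are square), "cx", "cy" (the principal point, pixels), "eye" and "rotation" of the camera in the world. Camera axes: x right, y up, looking along -z (the intrinsics and any distortion apply to the point x, -y, -z); pixel columns grow to the right and rows downward; lengths in m; the calibration is good to about 2 mm. A picture is of the moment at which its call begins: read the wrist's pose just before it. camera_model takes no time and is no camera call; for the wrist camera it gives the pose at the moment of the call.
- order.job_done(): hands the job in, once; it reports no verdict.
The state is a dict: "clock": time; "joint_pos": joint angles; "joint_vel": joint speeds; "tau": joint torques, N m; "eef_pos": TCP position; "tool_rot": TCP orientation; "ft_force": force on the tool from outside, world axes, zero at the start; "ft_torque": the same for the moment, N m; "grip_width": finger opening in m.
Only numpy, scipy, OpenCV 4.12 (cv2) and the standard library are available. Lean on these libraries where they do the work, as an engineer would, in place of code of your own. Each camera call takes 0.05 s, during which the arm holds its last target.

## Working session

There is one attempt and no reset: what is moved stays moved. The work goes in short steps, Python scripts to look and compute and a tool call to move; the robot and the scene stay as the last step left them, time stands still between calls to the robot, and variables do not carry over. Pictures are saved under pics/ and viewed, and the job is handed in when it is done.

Besides the shell and the picture viewer there is one more tool, called after "Request:" as a command line: name --pt "numbers of a row" for each row, then --argument value for the rest. carry_out: Moves the arm, as the interface text tells. Its arguments: {"type":"object","properties":{"moves":{"type":"array","items":{"type":"array","items":{"type":"number","minimum":-1,"maximum":1}}}},"required":["moves"]}

```bash
ls; mkdir -p pics
python3 - <<'E'
from workcell import bot, imaging, order
import cv2
print(bot.get_obs())
for n in ["scene","top","wrist"]:
    print(n, imaging.camera_model(n))
    cv2.imwrite(f"pics/{n}0.png", imaging.camera(n)[:,:,::-1])
E
```

```text
pics
{'clock': 0.0, 'joint_pos': array([-1.17198361e+00,  2.41432736e-01,  3.70132112e-03,  1.33519872e+00,
       -2.12433634e-05,  1.57081312e+00]), 'joint_vel': array([ 0.00107228,  0.00061491,  0.0001547 ,  0.00099547,  0.00010992,
       -0.00029233]), 'tau': array([-5.33003258e-04, -3.72318792e+01,  2.52407205e+01,  1.69702090e-02,
        1.53970814e-05,  4.30246686e-06]), 'eef_pos': array([ 0.19392769, -0.46021995,  0.2553943 ]), 'tool_rot': array([ 8.33158889e-01, -5.53032664e-01, -8.94785159e-04, -5.81168673e-04]), 'ft_force': array([-0.49467995, -0.45617056,  0.02195782]), 'ft_torque': array([ 0.01781788,  0.00829738, -0.03864617]), 'grip_width': 0.08521533864000747}
scene {'fovy': 42.467435136848515, 'cx': 326.12300549798016, 'cy': 199.8644126430417, 'eye': array([1.1430723 , 0.59419118, 1.04052114]), 'rotation': array([0.13038641, 0.31450346, 0.85959644, 0.38102614])}
top {'fovy': 56.0342227419254, 'cx': 316.44328002544825, 'cy': 200.30920103160466, 'eye': array([0.48036993, 0.04087791, 0.86068813]), 'rotation': array([-0.03446923,  0.04240779,  0.70958144, -0.70250098])}
wrist {'fovy': 69.23351548597822, 'cx': 322.7899788375149, 'cy': 200.95656456951255, 'eye': array([ 0.25588792, -0.43219719,  0.37321614]), 'rotation': array([-0.11215375,  0.07531778, -0.54755533,  0.8257917 ])}
```

View pics/scene0.png

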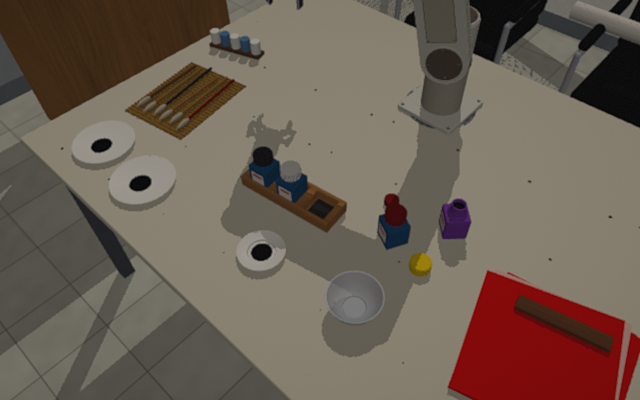

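View pics/top0.png

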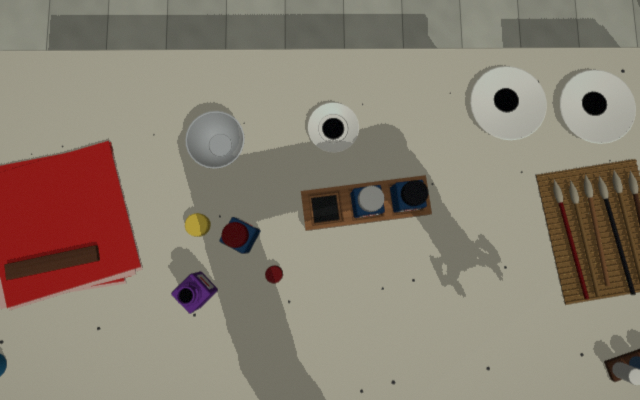

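View pics/wrist0.png

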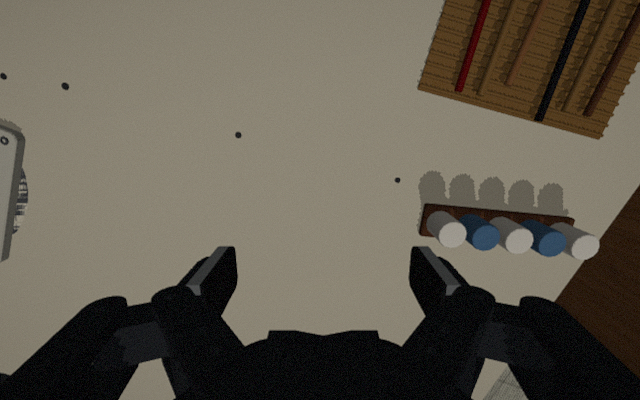

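```bash
cat > h.py <<'E'
import numpy as np, cv2
from scipy.spatial.transform import Rotation as R
from workcell import imaging
def K(m):
    f=200/np.tan(np.radians(m['fovy'])/2); return f
def proj(m,P):
    P=np.atleast_2d(P); c=R.from_quat(m['rotation']).inv().apply(P-m['eye'])
    f=K(m); return np.c_[m['cx']+f*c[:,0]/-c[:,2], m['cy']-f*c[:,1]/-c[:,2]]
def ray(m,uv,z):
    f=K(m); d=np.array([(uv[0]-m['cx'])/f,-(uv[1]-m['cy'])/f,-1]); d=R.from_quat(m['rotation']).apply(d)
    return m['eye']+d*(z-m['eye'][2])/d[2]
def crop(src,dst,x0,y0,x1,y1,s):
    im=cv2.imread(src)[y0:y1,x0:x1]; im=np.clip(im.astype(float)*1.6,0,255).astype('uint8')
    cv2.imwrite(dst,cv2.resize(im,None,fx=s,fy=s,interpolation=cv2.INTER_CUBIC))
E
python3 - <<'E'
from h import *
m=imaging.camera_model('top'); s=imaging.camera_model('scene')
print(R.from_quat(m['rotation']).as_matrix())
crop('pics/top0.png','pics/c1.png',160,180,300,320,4)
crop('pics/top0.png','pics/c2.png',295,170,435,235,5)
crop('pics/scene0.png','pics/c3.png',360,180,480,280,5)
for n,uv,z in [('jarcap',(235,235),.106),('pocket',(325,209),.008),('white',(371,199),.106),('black',(413,193),.106),('small',(274,274),.02),('yellow',(197,225),.02),('purple',(186,296),.1),('bowl',(215,140),0.05),('dish',(333,128),0.016)]: print(n,ray(m,uv,z))
E
```

```text
[[-0.01060848  0.99403979 -0.10850049]
 [-0.99988685 -0.00938789  0.01175423]
 [ 0.01066558  0.10861291  0.9940269 ]]
jarcap [0.49466005 0.19518423 0.106     ]
pocket [0.5533535  0.01152245 0.008     ]
white [ 0.56436842 -0.07848814  0.106     ]
black [ 0.57581863 -0.16419713  0.106     ]
small [0.40992031 0.12605475 0.02      ]
yellow [0.5193469  0.29746597 0.02      ]
purple [0.37585486 0.29135666 0.1       ]
bowl [0.70455157 0.25325476 0.05      ]
dish [ 0.74025812 -0.00914688  0.016     ]
```

View pics/c1.png

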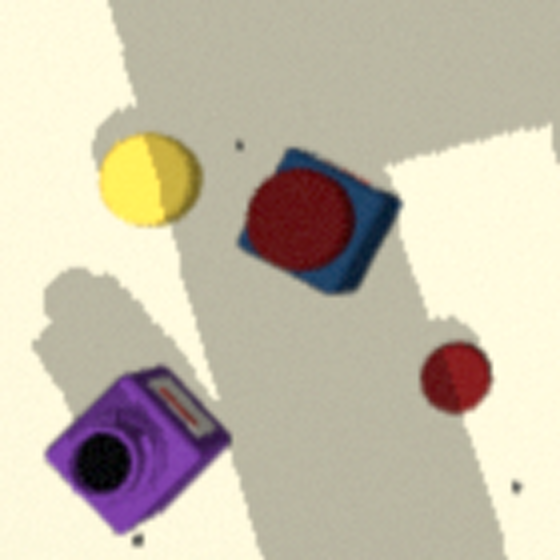

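View pics/c2.png

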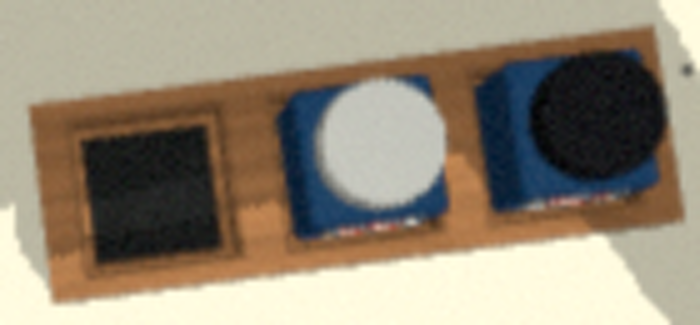

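View pics/c3.png

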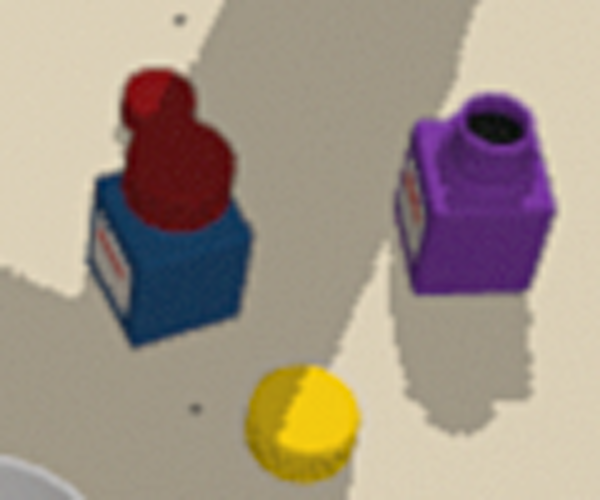

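```bash
cat > fit.py <<'E'
from h import *
from scipy.optimize import minimize
S=4
def box(x,y,yaw,lx,ly,z0,z1,off=(0,0)):
    c,s=np.cos(yaw),np.sin(yaw); out=[]
    for a in(-1,1):
        for b in(-1,1):
            px,py=off[0]+a*lx/2,off[1]+b*ly/2
            for z in(z0,z1): out.append([x+c*px-s*py,y+s*px+c*py,z])
    return np.array(out)
def cyl(x,y,r,z0,z1):
    t=np.linspace(0,2*np.pi,40); return np.array([[x+r*np.cos(a),y+r*np.sin(a),z] for a in t for z in(z0,z1)])
def mask(m,parts):
    im=np.zeros((400*S,640*S),np.uint8)
    for P in parts:
        h=cv2.convexHull(((proj(m,P)+.5)*S).astype(np.float32)).astype(np.int32); cv2.fillConvexPoly(im,h,1)
    return cv2.resize(im.astype(np.float32),(640,400),interpolation=cv2.INTER_AREA)
def jar(p,z=0): x,y,w=p; return [box(x,y,w,.06,.06,z,z+.07),cyl(x,y,.018,z+.07,z+.081),cyl(x,y,.026,z+.080,z+.106)]
def fit(f,obs,p0,step):
    # obs list of (model, segmask)
    def cost(p):
        return sum(np.abs(mask(m,f(p))-o).sum()/o.sum() for m,o in obs)
    sim=np.array([p0]+[np.array(p0)+np.eye(3)[i]*step[i] for i in range(3)])
    r=minimize(cost,p0,method='Nelder-Mead',options=dict(initial_simplex=sim,xatol=1e-4,fatol=1e-4)); return r.x,r.fun
E
cat > a.py <<'E'
from fit import *
mt=imaging.camera_model('top'); ms=imaging.camera_model('scene')
def seg(path,x0,y0,x1,y1,cond):
    h=cv2.cvtColor(cv2.imread(path),cv2.COLOR_BGR2HSV).astype(int); k=cond(h)
    o=np.zeros((400,640),np.float32); o[y0:y1,x0:x1]=k[y0:y1,x0:x1]; return cv2.morphologyEx(o,cv2.MORPH_CLOSE,np.ones((5,5)))
redblue=lambda h:(h[...,1]>110)&(((h[...,0]>95)&(h[...,0]<125))|(h[...,0]<6)|(h[...,0]>172))
ot=seg('pics/top0.png',215,212,264,258,redblue)
os_=seg('pics/scene0.png',372,203,412,252,redblue)
print(ot.sum(),os_.sum())
for k in ([(mt,ot)],[(ms,os_)],[(mt,ot),(ms,os_)]):
    print([np.round(fit(jar,k,[.495,.19,w],[.01,.01,.15]),4) if 0 else fit(jar,k,[.495,.19,w],[.01,.01,.15]) for w in(-.5,)])
# rack
brown=lambda h:(h[...,1]>90)
ob=seg('pics/top0.png',296,170,436,235,brown)
n,l,st,_=cv2.connectedComponentsWithStats((ob>0).astype(np.uint8)); print(st[1:])
cs,_=cv2.findContours((ob>0).astype(np.uint8),cv2.RETR_EXTERNAL,cv2.CHAIN_APPROX_NONE)
c=max(cs,key=cv2.contourArea); o2=np.zeros((400,640),np.float32); cv2.drawContours(o2,[cv2.convexHull(c)],-1,1,-1)
rk=lambda p:[box(p[0],p[1],p[2],.088,.282,0,.034)]
print('rack',fit(rk,[(mt,o2)],[.56,-.08,.1],[.01,.01,.1]))
E
python3 a.py
```

```text
849.0 1020.0
[(array([ 0.49609747,  0.19740863, -0.41286756]), np.float64(0.1888986974954605))]
[(array([ 0.49357272,  0.19878372, -0.77919735]), np.float64(0.20098039507865906))]
[(array([ 0.4956253 ,  0.19796807, -0.50921118]), np.float64(0.44002091884613037))]
[[ 301  176  131   54 3441]
 [ 417  191    2    2    4]
 [ 330  202    1    1    1]]
rack (array([ 0.56608257, -0.07788638,  0.11735309]), np.float64(0.017131172120571136))
```

```bash
cat >> a.py <<'E'
def ov(src,m,o,parts,x0,y0,x1,y1):
    im=cv2.imread(src)[y0:y1,x0:x1].astype(float)*1.6; im=cv2.resize(np.clip(im,0,255).astype('uint8'),None,fx=6,fy=6,interpolation=cv2.INTER_CUBIC)
    M=cv2.resize((o[y0:y1,x0:x1]>0).astype(np.uint8),None,fx=6,fy=6,interpolation=cv2.INTER_NEAREST)
    cv2.drawContours(im,cv2.findContours(M,0,1)[0],-1,(0,255,0),1)
    for P in parts:
        h=cv2.convexHull(((proj(m,P)+.5-[x0,y0])*6).astype(np.float32)).astype(np.int32); cv2.polylines(im,[h],True,(0,255,255),1)
    return im
p=[.4956,.198,-.51]
a=ov('pics/top0.png',mt,ot,jar(p),200,205,275,265); b=ov('pics/scene0.png',ms,os_,jar(p),365,190,420,250)
cv2.imwrite('pics/ov1.png',np.hstack([a,b]))
E
python3 a.py >/dev/null
```

```text
(no output)
```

View pics/ov1.png

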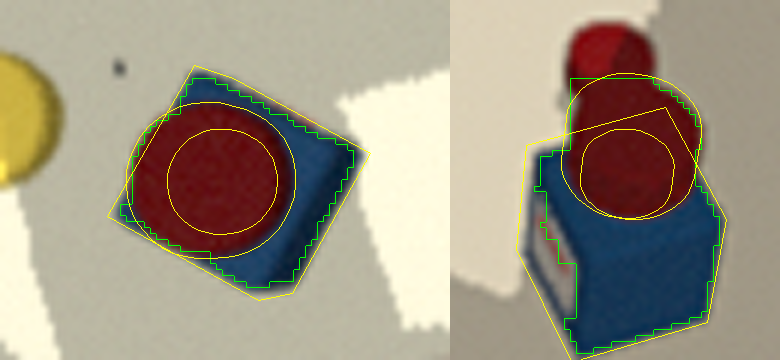

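Request:
carry_out --pt "-0.3 -0.3 0 -0.05 1" --pt "-0.6 -0.6 0 -0.1 1" --pt "-1 -1 0 -0.1 1" --pt "-1 -1 0 -0.1 1"

```text
clock: 0.55
eef_pos: [0.2479, -0.3255, 0.256]
tool_rot: [0.875, -0.484, -0.001, -0.001]
ft_force: [0.2, -1.3, -0.4]
grip_width: 0.0852
```

```bash
cat > st.py <<'E'
import sys
from h import *
from workcell import bot
def st():
    o=bot.get_obs(); M=R.from_quat(o['tool_rot']).as_matrix(); psi=np.arctan2(M[1,0],M[0,0])
    print('t %.2f pos %s psi %.4f tilt %.4f w %.4f'%(o['clock'],np.round(o['eef_pos'],4),psi,np.arccos(-M[2,2]),o['grip_width']),'F',np.round(o['ft_force'],2),'T',np.round(o['ft_torque'],3),'q',np.round(o['joint_pos'],3))
    return o,M,psi
def to(x,y,z,ps=None):
    o,M,psi=st(); d=M.T@(np.array([x,y,z])-o['eef_pos']); print('shift',np.round(d*10,3),'roll',None if ps is None else np.round(-(ps-psi)/(np.pi/2),4))
if __name__=='__main__':
    a=[float(v) for v in sys.argv[1:]]
    to(*a) if a else st()
E
python3 st.py .496 .198 .256 -.5
```

```text
t 0.55 pos [ 0.2479 -0.3255  0.256 ] psi -1.0104 tilt 0.0029 w 0.0852 F [ 0.2  -1.33 -0.37] T [-0.008 -0.006 -0.022] q [-9.210e-01  6.300e-02 -2.080e-01  1.302e+00  1.000e-03  1.661e+00]
shift [-3.116 -4.884  0.013] roll -0.325
```

Request:
carry_out --pt "-0.3 -0.5 0 0 1" --pt "-0.62 -1 0 0 1" --pt "-0.62 -1 0 0 1"

```text
clock: 0.85
eef_pos: [0.3003, -0.2217, 0.2562]
tool_rot: [0.875, -0.485, -0.0, -0.0]
ft_force: [-0.2, -0.5, -0.1]
grip_width: 0.0852
```

Request:
carry_out --pt "-0.3 -0.5 0 0 1" --pt "-0.62 -1 0 0 1" --pt "-0.62 -1 0 0 1"

```text
clock: 1.15
eef_pos: [0.3531, -0.1162, 0.2563]
tool_rot: [0.875, -0.484, 0.0, -0.0]
ft_force: [-1.0, -0.8, 1.1]
grip_width: 0.0853
```

Request:
carry_out --pt "-0.3 -0.5 0 0 1" --pt "-0.62 -1 0 0 1" --pt "-0.62 -1 0 0 1"

```text
clock: 1.45
eef_pos: [0.4057, -0.0105, 0.2562]
tool_rot: [0.875, -0.484, 0.0, -0.001]
ft_force: [0.0, -0.1, 0.7]
grip_width: 0.0857
```

Request:
carry_out --pt "-0.3 -0.5 0 -0.1 1" --pt "-0.62 -1 0 -0.2 1" --pt "-0.62 -1 0 -0.3 1" --pt "-0.62 -1 0 -0.32 1" --pt "-0.62 -1 0 -0.32 1"

```text
clock: 1.95
eef_pos: [0.4566, 0.0925, 0.2557]
tool_rot: [0.968, -0.253, -0.0, 0.0]
ft_force: [-0.8, -0.0, 0.4]
grip_width: 0.0852
```

Run:
```python
from st import *
to(.496,.198,.256,-.5)
m=imaging.camera_model('wrist'); np.save('pics/mw1.npy',m,allow_pickle=True)
cv2.imwrite('pics/w1.png',imaging.camera('wrist')[:,:,::-1])
print(m)
```

```text
t 1.95 pos [0.4566 0.0925 0.2557] psi -0.5111 tilt 0.0011 w 0.0852 F [-0.79 -0.01  0.35] T [0.062 0.032 0.035] q [ 0.2    0.174 -0.081  1.317 -0.     2.282]
shift [-0.172 -1.113 -0.004] roll -0.007
{'fovy': 69.23351548597822, 'cx': 322.7899788375149, 'cy': 200.95656456951255, 'eye': array([0.48932608, 0.1535726 , 0.37337604]), 'rotation': array([-0.13110081,  0.03457599, -0.25001833,  0.95870116])}
```

View pics/w1.png

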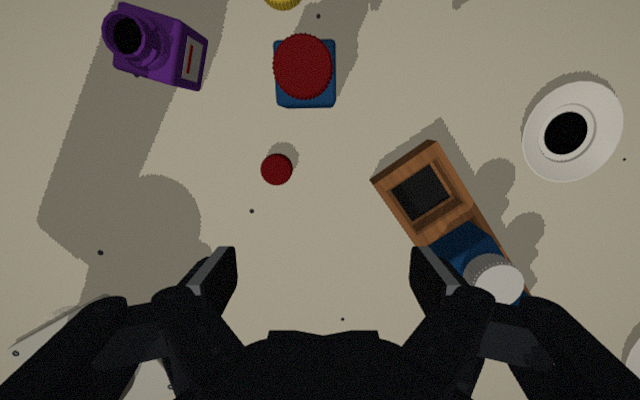

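```bash
cat > b.py <<'E'
from fit import *
m=np.load('pics/mw1.npy',allow_pickle=True).item()
h=cv2.cvtColor(cv2.imread('pics/w1.png'),cv2.COLOR_BGR2HSV).astype(int)
k=(h[...,1]>100); o=np.zeros((400,640),np.float32); o[28:115,265:345]=k[28:115,265:345]
o=cv2.morphologyEx(o,cv2.MORPH_CLOSE,np.ones((7,7)))
p,c=fit(jar,[(m,o)],[.496,.198,-.5],[.01,.01,.1]); print(p,c)
cap=((h[...,0]<8)|(h[...,0]>170))&(h[...,1]>130); cm=np.zeros((400,640),np.float32); cm[28:115,265:345]=cap[28:115,265:345]
capf=lambda q:[cyl(q[0],q[1],.026,.08,.106)]
print('cap',fit(capf,[(m,cm)],[.496,.198,0],[.01,.01,.1]))
crop('pics/w1.png','pics/c5.png',365,130,485,250,5)
crop('pics/w1.png','pics/c6.png',255,20,355,120,5)
im=cv2.imread('pics/c5.png')
w=-.0; 
def drawp(im,P,x0,y0,s,col):
    q=((proj(m,P)+.5-[x0,y0])*s).astype(np.int32); cv2.polylines(im,[q],True,col,1)
rx,ry,rw=.5661,-.0779,.1174
def sq(lx,ly,z,off):
    c,s=np.cos(rw),np.sin(rw); return np.array([[rx+c*(off[0]+a*lx)-s*(off[1]+b*ly),ry+s*(off[0]+a*lx)+c*(off[1]+b*ly),z] for a,b in((-1,-1),(1,-1),(1,1),(-1,1))])
drawp(im,sq(.044,.141,.034,(0,0)),365,130,5,(0,255,255)); drawp(im,sq(.033,.033,.008,(0,.09)),365,130,5,(0,255,0)); drawp(im,sq(.033,.033,.034,(0,.09)),365,130,5,(255,255,0))
im2=cv2.imread('pics/c6.png')
for P in jar(p):
    q=cv2.convexHull(((proj(m,P)+.5-[255,20])*5).astype(np.float32)).astype(np.int32); cv2.polylines(im2,[q],True,(0,255,255),1)
cv2.imwrite('pics/ov2.png',np.hstack([im[:500],np.zeros((500,1,3),np.uint8)])[:, :]); cv2.imwrite('pics/ov3.png',im2)
E
python3 b.py
```

```text
[ 0.49567059  0.19998606 -0.50042266] 0.0738014504313469
cap (array([0.49541939, 0.20000333, 0.03975338]), np.float64(0.07612858712673187))
```

View pics/ov2.png

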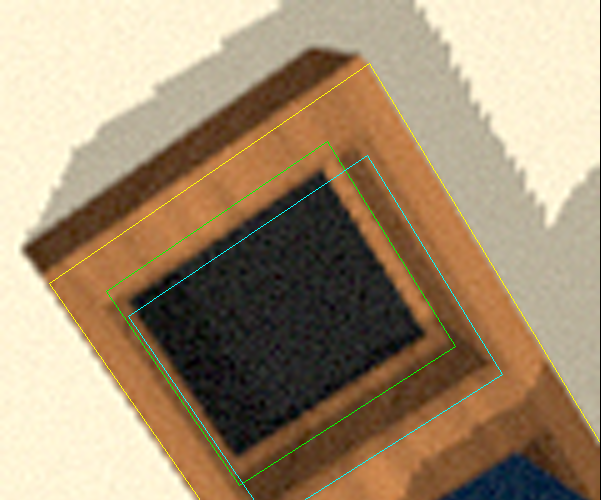

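View pics/ov3.png

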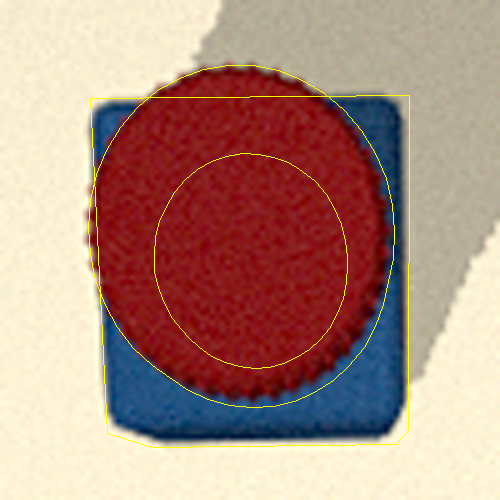

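Request:
carry_out --pt "-0.09 -0.5 0 0 1" --pt "-0.17 -1 0 0 1" --pt "-0.17 -1 0 0 1"

```text
clock: 2.3
eef_pos: [0.4922, 0.1909, 0.2557]
tool_rot: [0.968, -0.252, 0.0, -0.001]
ft_force: [-0.4, -0.1, -0.1]
grip_width: 0.0855
```

```bash
python3 st.py .4957 .2000 .156 -.5
```

```text
t 2.30 pos [0.4922 0.1909 0.2557] psi -0.5101 tilt 0.0022 w 0.0855 F [-0.35 -0.08 -0.11] T [-0.067  0.036 -0.009] q [3.69e-01 2.95e-01 7.60e-02 1.35e+00 1.00e-03 2.45e+00]
shift [-0.014 -0.094  0.997] roll -0.0064
```

Request:
carry_out --pt "-0.014 -0.094 0.3 -0.006 1" --pt "-0.014 -0.094 0.7 -0.006 1" --pt "-0.014 -0.094 1 -0.006 1" --pt "-0.014 -0.094 1 -0.006 1"

```text
clock: 2.7
eef_pos: [0.4906, 0.1939, 0.1519]
tool_rot: [0.968, -0.25, -0.004, 0.003]
ft_force: [-1.0, -0.7, -0.9]
grip_width: 0.085
```

Run:
```python
from st import *
to(.4957,.200,.103,-.5)
cv2.imwrite('pics/w2.png',imaging.camera('wrist')[:,:,::-1])
```

```text
t 2.70 pos [0.4906 0.1939 0.1519] psi -0.5050 tilt 0.0101 w 0.0850 F [-0.98 -0.66 -0.91] T [-0.04   0.032  0.022] q [ 0.377  0.37  -0.097  1.114 -0.     2.452]
shift [ 0.019 -0.082  0.489] roll -0.0032
```

View pics/w2.png

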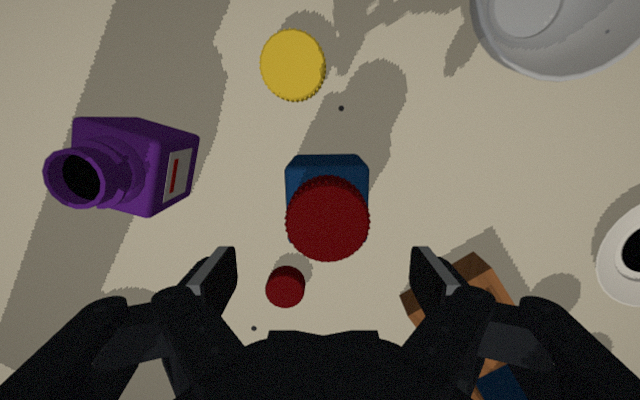

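Request:
carry_out --pt "0 0 0 0 1" --pt "0 0 0 0 1"

```text
clock: 2.95
eef_pos: [0.4955, 0.1965, 0.1587]
tool_rot: [0.968, -0.249, 0.002, -0.001]
ft_force: [-0.3, 0.3, 0.4]
grip_width: 0.0854
```

Run:
```python
from st import *
to(.4957,.200,.103,-.5)
from fit import *
m=imaging.camera_model('wrist')
im=imaging.camera('wrist')[:,:,::-1]; cv2.imwrite('pics/w3.png',im)
h=cv2.cvtColor(im,cv2.COLOR_BGR2HSV).astype(int)
cap=((h[...,0]<8)|(h[...,0]>170))&(h[...,1]>130); cm=np.zeros((400,640),np.float32); cm[150:264,275:380]=cap[150:264,275:380]
print('cap',fit(lambda q:[cyl(q[0],q[1],.026,.08,.106)],[(m,cm)],[.496,.198,0],[.01,.01,.1]))
k=(h[...,1]>100); o=np.zeros((400,640),np.float32); o[140:264,270:380]=k[140:264,270:380]
o=cv2.morphologyEx(o,cv2.MORPH_CLOSE,np.ones((7,7)))
print(fit(jar,[(m,o)],[.496,.198,-.5],[.01,.01,.1]))
```

```text
t 2.95 pos [0.4955 0.1965 0.1587] psi -0.5038 tilt 0.0043 w 0.0854 F [-0.33  0.33  0.38] T [0.019 0.015 0.017] q [ 0.377  0.364 -0.087  1.116 -0.     2.452]
shift [-0.017 -0.03   0.557] roll -0.0024
cap (array([0.49560638, 0.20150445, 0.02180772]), np.float64(0.08150125294923782))
(array([ 0.49617578,  0.20242724, -0.4815981 ]), np.float64(0.07724841684103012))
```

Request:
carry_out --pt "0 -0.03 0.2 0 1" --pt "0 -0.03 0.4 0 1" --pt "0 -0.03 0.53 0 1" --pt "0 -0.03 0.53 0 1" --pt "0 -0.03 0.53 0 1" --pt "0 -0.03 0.53 0 1"

```text
clock: 3.6
eef_pos: [0.4965, 0.1994, 0.1049]
tool_rot: [0.969, -0.249, 0.001, -0.001]
ft_force: [-0.6, -0.5, -0.4]
grip_width: 0.0854
```

Run:
```python
from st import *
to(.4957,.2008,.103,-.5)
cv2.imwrite('pics/w4.png',imaging.camera('wrist')[:,:,::-1])
cv2.imwrite('pics/s4.png',imaging.camera('scene')[:,:,::-1]); crop('pics/s4.png','pics/s4c.png',340,140,480,260,5)
st()
```

```text
t 3.60 pos [0.4965 0.1994 0.1049] psi -0.5029 tilt 0.0029 w 0.0854 F [-0.64 -0.49 -0.38] T [-0.015 -0.029 -0.02 ] q [ 0.382  0.42  -0.155  0.992 -0.     2.456]
shift [-0.014 -0.009  0.019] roll -0.0018
t 3.70 pos [0.4963 0.1993 0.1046] psi -0.5029 tilt 0.0025 w 0.0852 F [-0.56  0.58  0.53] T [-0.049 -0.034 -0.041] q [ 0.382  0.42  -0.156  0.992  0.     2.456]
```

View pics/w4.png

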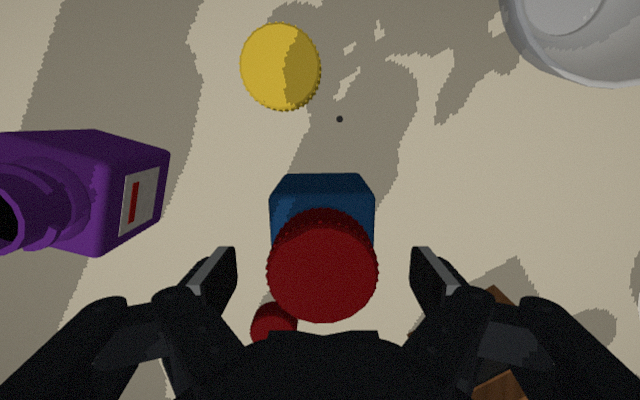

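View pics/s4c.png

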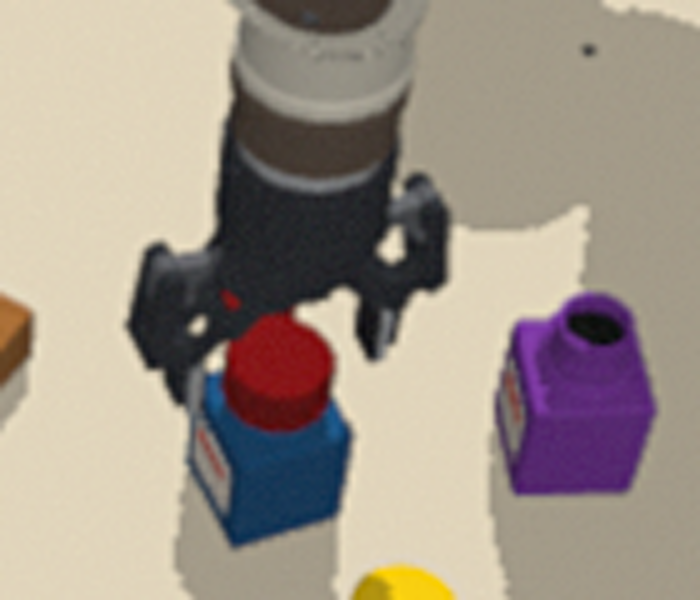

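Request:
carry_out --pt "0 0 0 0 -1" --pt "0 0 0 0 -1" --pt "0 0 0 0 -1" --pt "0 0 0 0 -1" --pt "0 0 0 0 -1" --pt "0 0 0 0 -1" --pt "0 0 0 0 -1" --pt "0 0 0 0 -1"

```text
clock: 4.5
eef_pos: [0.4958, 0.199, 0.1041]
tool_rot: [0.969, -0.249, 0.001, -0.0]
ft_force: [-1.1, -0.8, 5.8]
grip_width: 0.0509
```

Run:
```python
from st import *
st()
cv2.imwrite('pics/w5.png',imaging.camera('wrist')[:,:,::-1])
cv2.imwrite('pics/s5.png',imaging.camera('scene')[:,:,::-1]); crop('pics/s5.png','pics/s5c.png',360,180,430,260,7)
```

```text
t 4.50 pos [0.4958 0.199  0.1041] psi -0.5029 tilt 0.0012 w 0.0509 F [-1.14 -0.79  5.81] T [-0.201  0.155  0.013] q [ 0.382  0.421 -0.157  0.992 -0.     2.456]
```

View pics/w5.png

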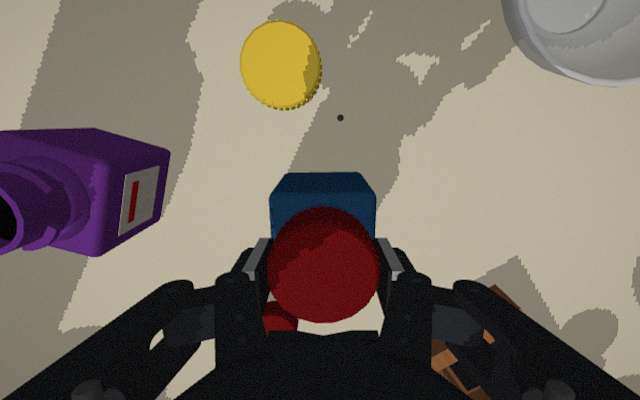

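View pics/s5c.png

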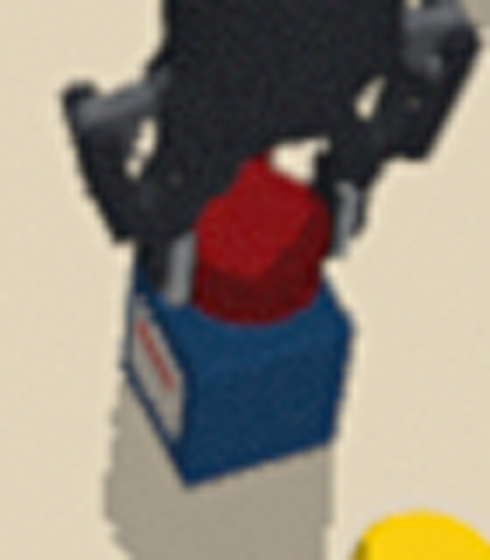

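Request:
carry_out --pt "0 0 0 0 1" --pt "0 0 0 0 1" --pt "0 0 0 0 1" --pt "0 0 0 0 1" --pt "0 0 0 -0.1 1" --pt "0 0 0 -0.2 1" --pt "0 0 0 -0.3 1" --pt "0 0 0 -0.4 1" --pt "0 0 0 -0.5 1" --pt "0 0 0 -0.6 1" --pt "0 0 0 -0.7 1" --pt "0 0 0 -0.8 1" --pt "0 0 0 -0.9 1" --pt "0 0 0 -1 1" --pt "0 0 0 -1 1" --pt "0 0 0 -1 1" --pt "0 0 0 -1 1"

```text
clock: 6.3
eef_pos: [0.4954, 0.199, 0.1032]
tool_rot: [0.861, 0.508, -0.0, -0.0]
ft_force: [1.1, 0.8, -0.3]
grip_width: 0.0851
```

Request:
carry_out --pt "0 0 0 0 -1" --pt "0 0 0 0 -1" --pt "0 0 0 0 -1" --pt "0 0 0 0 -1" --pt "0 0 0 0 -1" --pt "0 0 0 0 -1" --pt "0 0 0 0 -1" --pt "0 0 0 0 -1"

```text
clock: 7.1
eef_pos: [0.4957, 0.1993, 0.1037]
tool_rot: [0.861, 0.509, 0.001, -0.0]
ft_force: [-0.3, 1.4, 5.2]
grip_width: 0.0509
```

Run:
```python
from st import *
st()
cv2.imwrite('pics/w6.png',imaging.camera('wrist')[:,:,::-1])
cv2.imwrite('pics/s6.png',imaging.camera('scene')[:,:,::-1]); crop('pics/s6.png','pics/s6c.png',360,180,430,260,7)
```

```text
t 7.10 pos [0.4957 0.1993 0.1037] psi 1.0681 tilt 0.0010 w 0.0509 F [-0.27  1.41  5.22] T [ 0.37   0.169 -0.068] q [ 0.382  0.421 -0.157  0.991  0.     0.885]
```

View pics/w6.png

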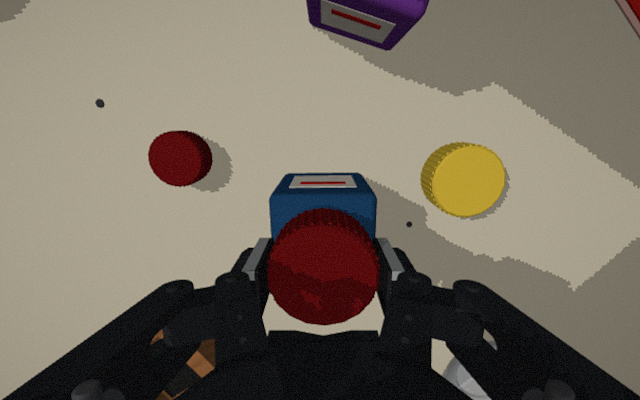

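View pics/s6c.png

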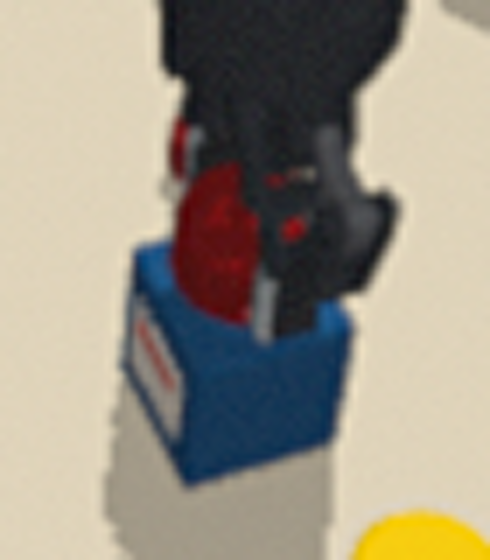

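Request:
carry_out --pt "0 0 -0.1 0 -1" --pt "0 0 -0.3 0 -1" --pt "0 0 -0.5 0 -1" --pt "0 0 -0.7 0 -1" --pt "0 0 -0.7 0 -1" --pt "0 0 -0.7 0 -1"

```text
clock: 7.8
eef_pos: [0.495, 0.1984, 0.1725]
tool_rot: [0.861, 0.509, -0.001, 0.0]
ft_force: [-0.3, -0.4, -4.4]
grip_width: 0.0508
```

Run:
```python
from st import *
to(.5556,.0115,.175,1.688)
cv2.imwrite('pics/w7.png',imaging.camera('wrist')[:,:,::-1])
cv2.imwrite('pics/s7.png',imaging.camera('scene')[:,:,::-1]); crop('pics/s7.png','pics/s7c.png',340,130,440,260,5)
```

```text
t 7.80 pos [0.495  0.1984 0.1725] psi 1.0676 tilt 0.0016 w 0.0508 F [-0.33 -0.44 -4.37] T [ 0.023  0.047 -0.001] q [ 3.820e-01  3.570e-01 -5.800e-02  1.157e+00 -1.000e-03  8.850e-01]
shift [-1.345  1.433 -0.024] roll -0.3949
```

View pics/w7.png

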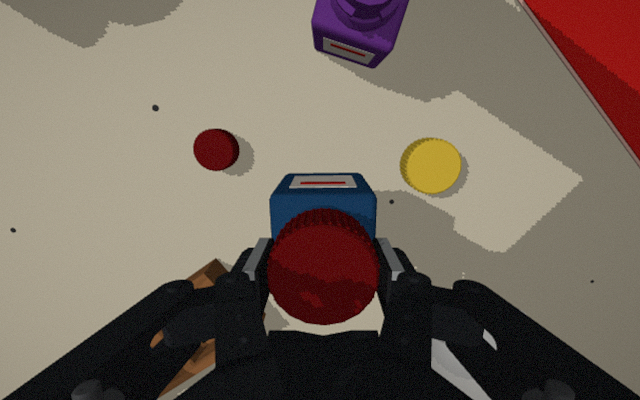

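View pics/s7c.png

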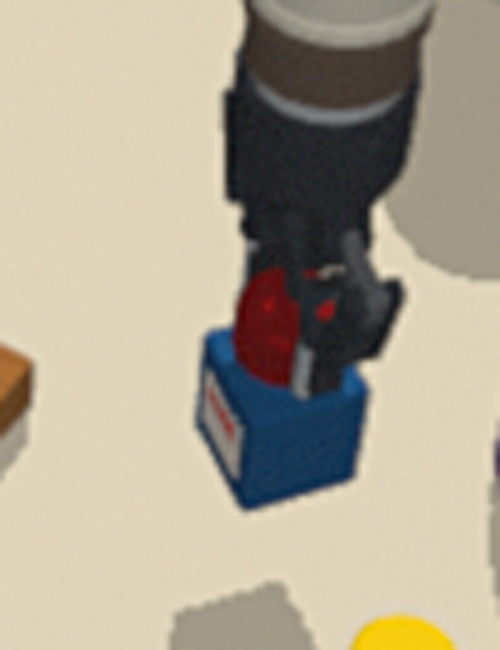

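Request:
carry_out --pt "-0.2 0.2 0 -0.08 -1" --pt "-0.4 0.4 0 -0.16 -1" --pt "-0.6 0.6 0 -0.24 -1" --pt "-0.7 0.72 0 -0.32 -1" --pt "-0.7 0.72 0 -0.395 -1" --pt "-0.7 0.72 0 -0.395 -1" --pt "-0.7 0.72 0 -0.395 -1"

```text
clock: 8.6
eef_pos: [0.524, 0.1028, 0.1721]
tool_rot: [0.665, 0.747, -0.001, -0.001]
ft_force: [0.4, 0.0, -3.9]
grip_width: 0.0506
```

Run:
```python
from st import *
to(.5556,.0115,.175,1.688)
m=imaging.camera_model('wrist'); np.save('pics/mw8.npy',m,allow_pickle=True)
cv2.imwrite('pics/w8.png',imaging.camera('wrist')[:,:,::-1])
```

```text
t 8.60 pos [0.524  0.1028 0.1721] psi 1.6860 tilt 0.0025 w 0.0506 F [ 0.35  0.01 -3.9 ] T [ 0.016  0.006 -0.03 ] q [ 0.194  0.359 -0.055  1.158 -0.     0.079]
shift [-0.943  0.209 -0.029] roll -0.0013
```

View pics/w8.png

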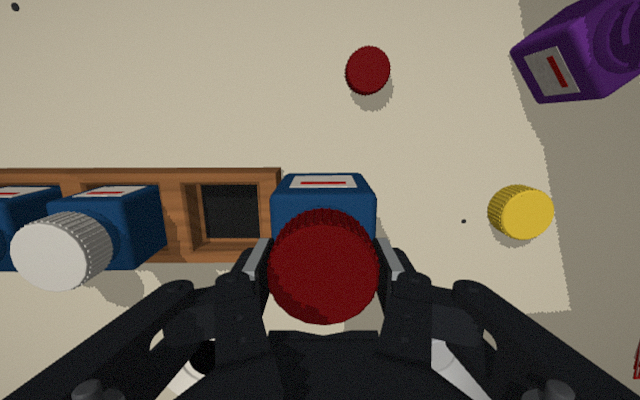

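```bash
cat > c.py <<'E'
from fit import *
m=np.load('pics/mw8.npy',allow_pickle=True).item()
crop('pics/w8.png','pics/c8.png',160,150,300,280,5); im=cv2.imread('pics/c8.png')
rx,ry,rw=.5661,-.0779,.1174
def sq(lx,ly,z,off):
    c,s=np.cos(rw),np.sin(rw); return np.array([[rx+c*(off[0]+a*lx)-s*(off[1]+b*ly),ry+s*(off[0]+a*lx)+c*(off[1]+b*ly),z] for a,b in((-1,-1),(1,-1),(1,1),(-1,1))])
for P,c in((sq(.044,.141,.034,(0,0)),(0,255,255)),(sq(.044,.141,0,(0,0)),(255,0,255)),(sq(.033,.033,.008,(0,.09)),(0,255,0)),(sq(.033,.033,.034,(0,.09)),(255,255,0))):
    cv2.polylines(im,[((proj(m,P)+.5-[160,150])*5).astype(np.int32)],True,c,1)
# carried jar: predicted with axis at TCP
for P in jar([.524,.1028,.117],.1721-.1037): 
    cv2.polylines(im,[cv2.convexHull(((proj(m,P)+.5-[160,150])*5).astype(np.float32)).astype(np.int32)],True,(255,255,255),1)
cv2.imwrite('pics/ov8.png',im)
E
python3 c.py
```

```text
(no output)
```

View pics/ov8.png

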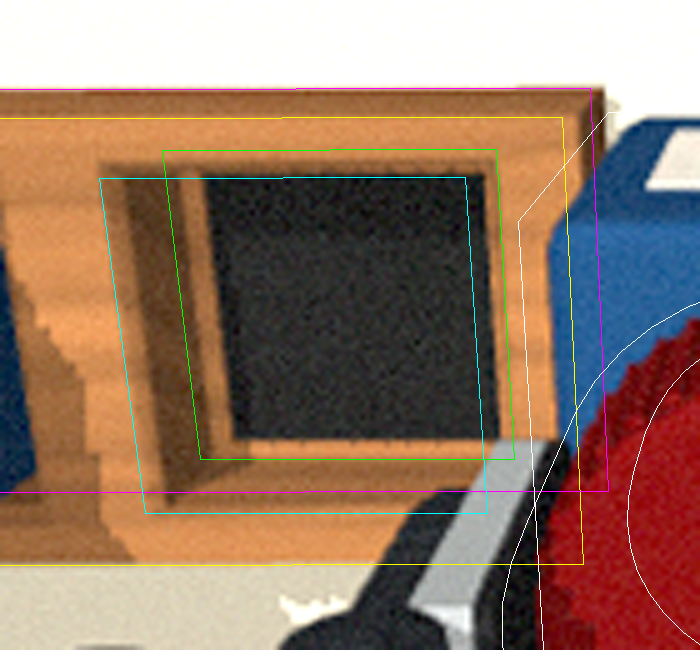

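```bash
cat > d.py <<'E'
from fit import *
m=np.load('pics/mw8.npy',allow_pickle=True).item()
pts=[np.array(p)/5+[159.5,149.5] for p in((205,178),(485,175),(498,438),(232,440))]
P=np.array([ray(m,p,.008) for p in pts]); print('pad',P[:,:2].round(4),P.mean(0),np.linalg.norm(np.diff(P,axis=0),axis=1))
pts=[np.array(p)/5+[159.5,149.5] for p in((100,160),(172,505))]
Q=np.array([ray(m,p,.034) for p in pts]);print('pocket top -y edge',Q, np.linalg.norm(Q[1]-Q[0]))
pts=[np.array(p)/5+[159.5,149.5] for p in((577,118),)]
print('corner',ray(m,pts[0],.034), 'model',.5661-.044*np.cos(.1174)-.141*np.sin(.1174), -.0779-.044*np.sin(.1174)+.141*np.cos(.1174))
zj=.1721-.1037
pr=[proj(m,X) for X in jar([.524,.1028,.117],zj)]
print('model body px',pr[0].round(1)); print('cap',pr[2].min(0),pr[2].max(0))
h=cv2.cvtColor(cv2.imread('pics/w8.png'),cv2.COLOR_BGR2HSV)
for r in(182,195,205,215,225): 
    x=np.where((h[r,262:390,1]>110)&(h[r,262:390,0]>95)&(h[r,262:390,0]<125))[0]+262; print(r,x.min(),x.max())
E
python3 d.py
python3 - <<'E'
import cv2
im=cv2.imread('pics/w8.png')[160:335,250:400]
cv2.imwrite('pics/c9.png',cv2.resize(im,None,fx=4,fy=4,interpolation=cv2.INTER_CUBIC)[:600]*1)
E
```

```text
pad [[ 0.5313 -0.0168]
 [ 0.5242  0.0385]
 [ 0.5801  0.0443]
 [ 0.587  -0.0109]] [0.55564362 0.01375938 0.008     ] [0.05574693 0.05613449 0.05566784]
pocket top -y edge [[ 0.52327458 -0.02510307  0.034     ]
 [ 0.5897937  -0.01230551  0.034     ]] 0.06773899639087316
corner [0.50570438 0.05962974 0.034     ] model 0.5058874716722754 0.056975688811523637
model body px [[281.3 172. ]
 [263.3 193.9]
 [359.  172. ]
 [374.6 193.8]
 [284.1 243.9]
 [268.9 292. ]
 [356.7 243.9]
 [369.9 291.9]]
cap [259.91993601 206.20586277] [376.39503933 327.8319274 ]
182 280 365
195 271 374
205 270 375
215 271 375
225 272 375
```

View pics/c9.png

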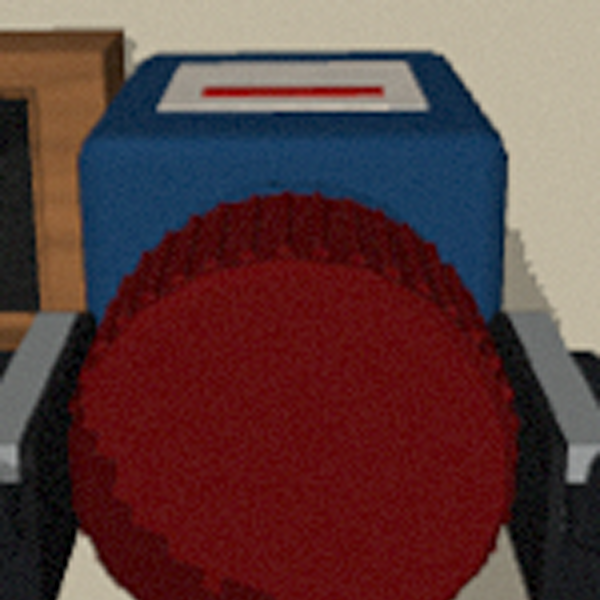

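Request:
carry_out --pt "-0.25 0.06 0 0 -1" --pt "-0.5 0.12 0 0 -1" --pt "-0.75 0.17 0 0 -1" --pt "-0.943 0.209 0 0 -1" --pt "-0.943 0.209 0 0 -1" --pt "-0.943 0.209 0 0 -1" --pt "-0.943 0.209 0 0 -1"

```text
clock: 9.35
eef_pos: [0.5562, 0.0127, 0.1731]
tool_rot: [0.664, 0.748, -0.0, -0.0]
ft_force: [0.6, 0.2, -3.7]
grip_width: 0.0508
```

Run:
```python
from st import *
to(.5556,.0115,.15,1.688)
m=imaging.camera_model('top')
im=imaging.camera('top')[:,:,::-1];cv2.imwrite('pics/t9.png',im)
crop('pics/t9.png','pics/t9c.png',290,160,440,260,5)
```

```text
t 9.35 pos [0.5562 0.0127 0.1731] psi 1.6891 tilt 0.0008 w 0.0508 F [ 0.58  0.22 -3.69] T [ 0.    -0.027 -0.031] q [ 0.023  0.399  0.007  1.179  0.    -0.096]
shift [-0.011 -0.007  0.231] roll 0.0007
```

View pics/t9c.png

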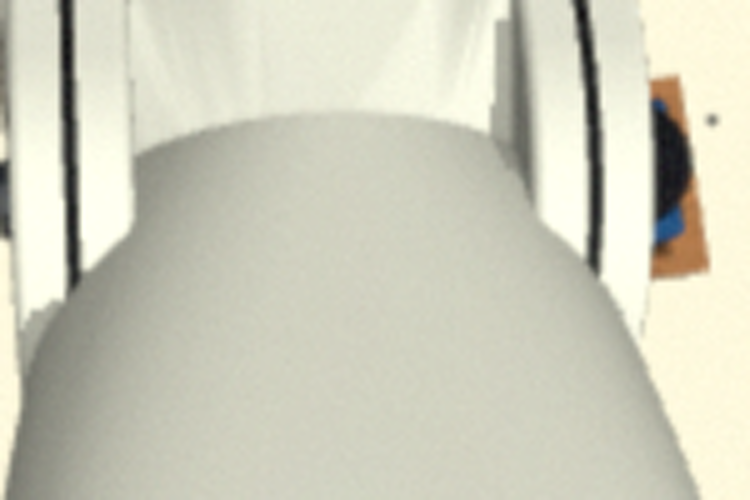

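Request:
carry_out --pt "-0.009 -0.007 0.1 0 -1" --pt "-0.009 -0.007 0.2 0 -1" --pt "-0.009 -0.007 0.28 0 -1" --pt "-0.009 -0.007 0.28 0 -1" --pt "-0.009 -0.007 0.28 0 -1" --pt "-0.009 -0.007 0.28 0 -1"

```text
clock: 10.0
eef_pos: [0.5563, 0.0108, 0.1456]
tool_rot: [0.664, 0.747, 0.0, 0.0]
ft_force: [1.2, -0.6, -3.5]
grip_width: 0.0509
```

Run:
```python
from st import *
to(.5556,.0115,.112,1.688)
cv2.imwrite('pics/w10.png',imaging.camera('wrist')[:,:,::-1])
cv2.imwrite('pics/s10.png',imaging.camera('scene')[:,:,::-1]); crop('pics/s10.png','pics/s10c.png',230,110,370,240,5)
```

```text
t 10.00 pos [0.5563 0.0108 0.1456] psi 1.6884 tilt 0.0007 w 0.0509 F [ 1.2  -0.64 -3.54] T [ 0.059  0.01  -0.019] q [ 0.019  0.421 -0.036  1.113  0.    -0.098]
shift [ 0.008 -0.007  0.336] roll 0.0003
```

View pics/w10.png

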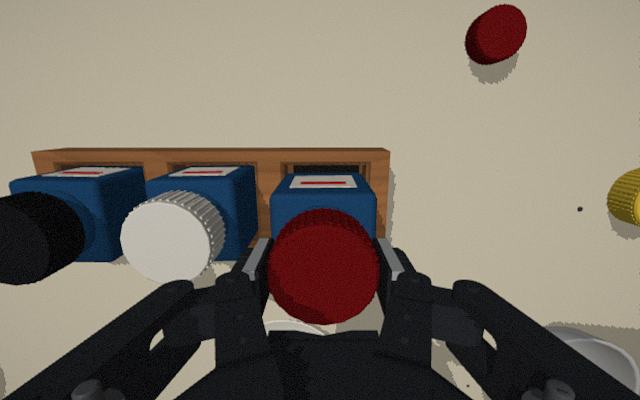

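View pics/s10c.png

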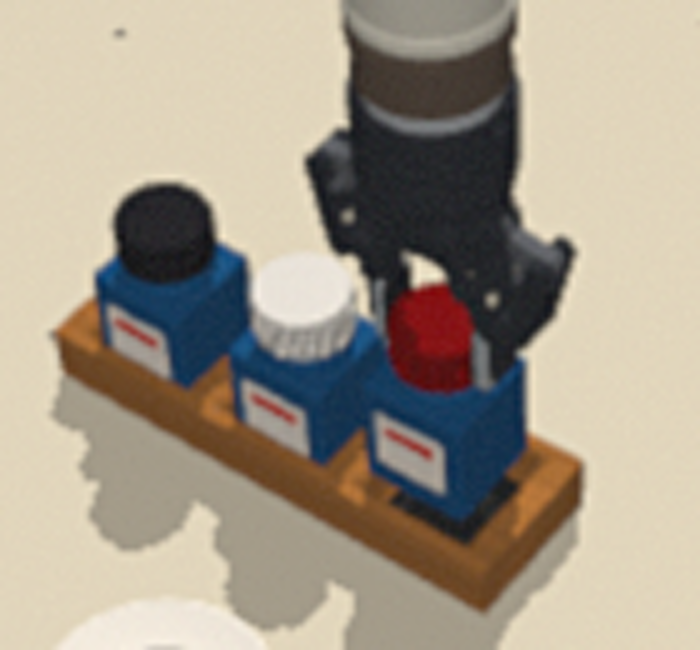

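Request:
carry_out --pt "0 0 0.04 0 -1" --pt "0 0 0.08 0 -1" --pt "0 0 0.12 0 -1" --pt "0 0 0.16 0 -1" --pt "0 0 0.2 0 -1" --pt "0 0 0.2 0 -1" --pt "0 0 0.2 0 -1"

```text
clock: 10.8
eef_pos: [0.5559, 0.0108, 0.1251]
tool_rot: [0.664, 0.747, -0.0, -0.0]
ft_force: [0.5, -0.8, -3.4]
grip_width: 0.0511
```

```bash
python3 st.py .5556 .0115 .112 1.688
```

```text
t 10.80 pos [0.5559 0.0108 0.1251] psi 1.6885 tilt 0.0004 w 0.0511 F [ 0.47 -0.85 -3.36] T [-0.008  0.02  -0.028] q [ 0.019  0.439 -0.066  1.067 -0.    -0.098]
shift [ 0.008 -0.002  0.131] roll 0.0003
```

No contact yet; inside the pocket. Continue down gently.

Request:
carry_out --pt "0 0 0.03 0 -1" --pt "0 0 0.06 0 -1" --pt "0 0 0.08 0 -1" --pt "0 0 0.1 0 -1" --pt "0 0 0.11 0 -1" --pt "0 0 0.12 0 -1" --pt "0 0 0.125 0 -1" --pt "0 0 0.125 0 -1" --pt "0 0 0.125 0 -1"

```text
clock: 11.7
eef_pos: [0.5561, 0.0108, 0.1129]
tool_rot: [0.664, 0.747, 0.0, 0.0]
ft_force: [0.6, -0.9, -2.7]
grip_width: 0.051
```

```bash
python3 st.py .5556 .0115 .112 1.688
```

```text
t 11.70 pos [0.5561 0.0108 0.1129] psi 1.6884 tilt 0.0002 w 0.0510 F [ 0.59 -0.88 -2.73] T [-0.025  0.012  0.035] q [ 0.019  0.451 -0.082  1.038  0.    -0.098]
shift [ 0.008 -0.004  0.009] roll 0.0003
```

Request:
carry_out --pt "0 0 0.005 0 -1" --pt "0 0 0.01 0 -1" --pt "0 0 0.01 0 -1" --pt "0 0 0.01 0 -1"

```text
clock: 12.1
eef_pos: [0.5561, 0.0108, 0.1119]
tool_rot: [0.664, 0.747, 0.0, 0.0]
ft_force: [-0.1, -0.4, -2.1]
grip_width: 0.0508
```

Request:
carry_out --pt "0 0 0.005 0 -1" --pt "0 0 0.008 0 -1" --pt "0 0 0.008 0 -1" --pt "0 0 0.008 0 -1"

```text
clock: 12.5
eef_pos: [0.5562, 0.0109, 0.1117]
tool_rot: [0.664, 0.747, 0.0, 0.0]
ft_force: [-2.8, 1.9, 4.7]
grip_width: 0.0507
```

Run:
```python
from st import *
st()
cv2.imwrite('pics/w11.png',imaging.camera('wrist')[:,:,::-1])
cv2.imwrite('pics/s11.png',imaging.camera('scene')[:,:,::-1]); crop('pics/s11.png','pics/s11c.png',230,120,370,240,5)
st()
```

```text
t 12.50 pos [0.5562 0.0109 0.1117] psi 1.6886 tilt 0.0010 w 0.0507 F [-2.78  1.94  4.71] T [ 0.215  0.439 -0.016] q [ 0.019  0.452 -0.084  1.034  0.    -0.098]
t 12.60 pos [0.5562 0.0109 0.1117] psi 1.6886 tilt 0.0010 w 0.0510 F [-3.07  0.74  5.66] T [0.239 0.505 0.049] q [ 0.02   0.452 -0.084  1.034  0.    -0.098]
```

View pics/s11c.png

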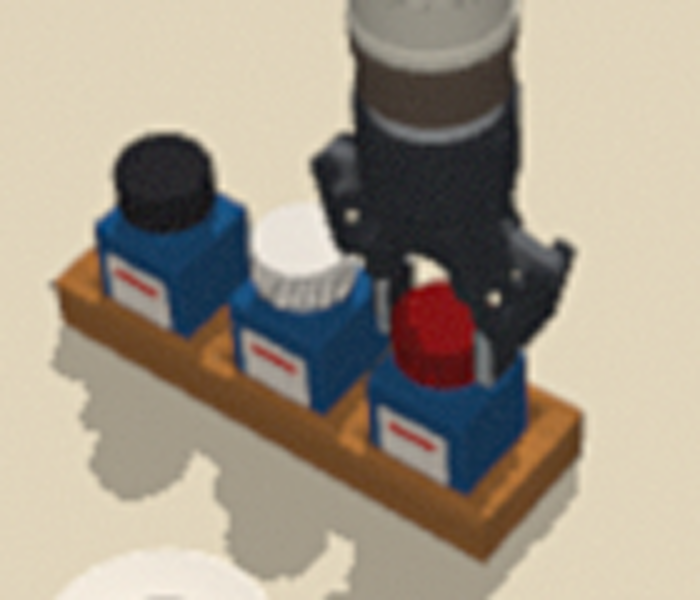

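Request:
carry_out --pt "0 0 0 -0.03 -1" --pt "0 0 0 -0.06 -1" --pt "0 0 0 -0.1 -1" --pt "0 0 -0.001 -0.14 -1" --pt "0 0 -0.002 -0.18 -1" --pt "0 0 -0.003 -0.2 -1" --pt "0 0 -0.003 -0.2 -1"

```text
clock: 13.3
eef_pos: [0.5573, 0.0106, 0.1123]
tool_rot: [0.539, 0.842, 0.001, 0.001]
ft_force: [0.7, 0.3, 5.3]
grip_width: 0.0509
```

Run:
```python
from st import *
st()
cv2.imwrite('pics/w12.png',imaging.camera('wrist')[:,:,::-1])
```

```text
t 13.30 pos [0.5573 0.0106 0.1123] psi 2.0024 tilt 0.0032 w 0.0509 F [0.71 0.31 5.27] T [ 0.041 -0.062 -0.002] q [ 0.019  0.452 -0.083  1.033 -0.    -0.412]
```

View pics/w12.png

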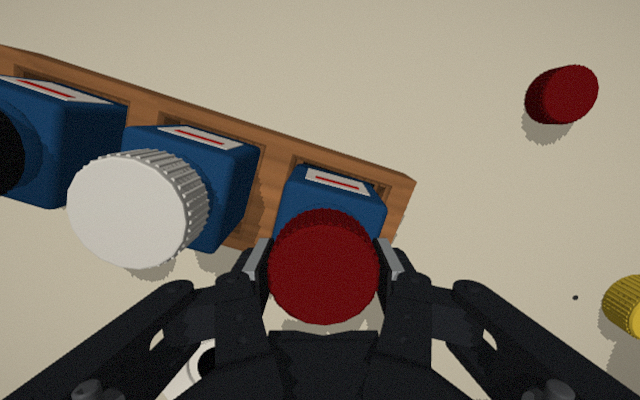

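Request:
carry_out --pt "0 0 0 -0.04 -1" --pt "0 0 -0.001 -0.08 -1" --pt "0 0 -0.002 -0.12 -1"

```text
clock: 13.65
eef_pos: [0.5574, 0.0106, 0.1127]
tool_rot: [0.457, 0.889, 0.001, 0.002]
ft_force: [0.1, 0.9, 6.1]
grip_width: 0.0507
```

```bash
python3 st.py
```

```text
t 13.65 pos [0.5574 0.0106 0.1127] psi 2.1925 tilt 0.0035 w 0.0507 F [0.11 0.9  6.08] T [ 0.106 -0.017 -0.117] q [ 0.019  0.451 -0.082  1.034 -0.    -0.602]
```

Request:
carry_out --pt "0 0 0 -0.04 -1" --pt "0 0 -0.001 -0.08 -1" --pt "0 0 -0.002 -0.12 -1"

```text
clock: 13.95
eef_pos: [0.5574, 0.0107, 0.1131]
tool_rot: [0.371, 0.929, 0.001, 0.002]
ft_force: [-0.6, 1.0, 7.9]
grip_width: 0.0511
```

Run:
```python
from st import *
st()
cv2.imwrite('pics/s13.png',imaging.camera('scene')[:,:,::-1]); crop('pics/s13.png','pics/s13c.png',270,140,370,240,6)
cv2.imwrite('pics/w13.png',imaging.camera('wrist')[:,:,::-1])
st()
```

```text
t 13.95 pos [0.5574 0.0107 0.1131] psi 2.3811 tilt 0.0037 w 0.0511 F [-0.6   0.97  7.91] T [ 0.037  0.146 -0.113] q [ 0.019  0.451 -0.082  1.035 -0.    -0.791]
t 14.05 pos [0.5574 0.0107 0.1131] psi 2.3799 tilt 0.0036 w 0.0510 F [-0.02  0.56  8.45] T [0.068 0.149 0.089] q [ 0.019  0.451 -0.082  1.035 -0.    -0.79 ]
```

View pics/w13.png

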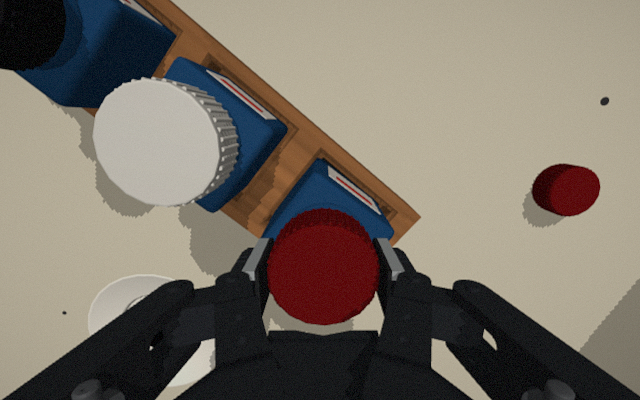

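View pics/s13c.png

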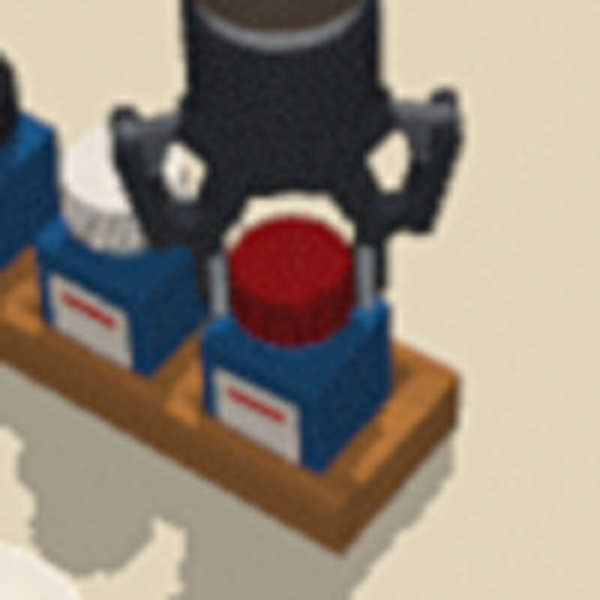

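Request:
carry_out --pt "0 0 0 -0.04 -1" --pt "0 0 -0.001 -0.08 -1" --pt "0 0 -0.002 -0.12 -1"

```text
clock: 14.35
eef_pos: [0.5574, 0.0107, 0.1134]
tool_rot: [0.282, 0.959, 0.001, 0.002]
ft_force: [-0.7, -0.2, 8.1]
grip_width: 0.0509
```

```bash
python3 st.py
```

```text
t 14.35 pos [0.5574 0.0107 0.1134] psi 2.5696 tilt 0.0036 w 0.0509 F [-0.71 -0.22  8.12] T [ 0.082  0.145 -0.059] q [ 0.019  0.45  -0.081  1.035 -0.    -0.98 ]
```

Request:
carry_out --pt "0 0 0 -0.03 -1" --pt "0 0 0 -0.06 -1"

```text
clock: 14.55
eef_pos: [0.5574, 0.0107, 0.1134]
tool_rot: [0.237, 0.972, 0.0, 0.002]
ft_force: [-1.5, -0.2, 8.1]
grip_width: 0.051
```

```bash
python3 st.py
```

```text
t 14.55 pos [0.5574 0.0107 0.1134] psi 2.6632 tilt 0.0037 w 0.0510 F [-1.48 -0.22  8.1 ] T [ 0.104  0.171 -0.024] q [ 0.019  0.45  -0.081  1.035 -0.    -1.073]
```

Request:
carry_out --pt "0 0 0 -0.03 -1" --pt "0 0 0 -0.06 -1"

```text
clock: 14.75
eef_pos: [0.5574, 0.0107, 0.1134]
tool_rot: [0.191, 0.982, 0.0, 0.002]
ft_force: [0.3, 0.0, 8.0]
grip_width: 0.0511
```

```bash
python3 st.py
python3 - <<'E'
import sys; sys.path.insert(0,'.')
from h import *
a=[cv2.imread(f'pics/{n}.png')[200:260,255:390] for n in('w11','w12','w13')]
cv2.imwrite('pics/ribs.png',cv2.resize(np.clip(np.vstack(a).astype(float)*2,0,255).astype('uint8'),None,fx=3.3,fy=3.3,interpolation=cv2.INTER_CUBIC))
E
```

```text
t 14.75 pos [0.5574 0.0107 0.1134] psi 2.7574 tilt 0.0036 w 0.0511 F [0.35 0.   7.99] T [ 0.1    0.105 -0.076] q [ 0.019  0.45  -0.081  1.035 -0.    -1.167]
```

View pics/ribs.png

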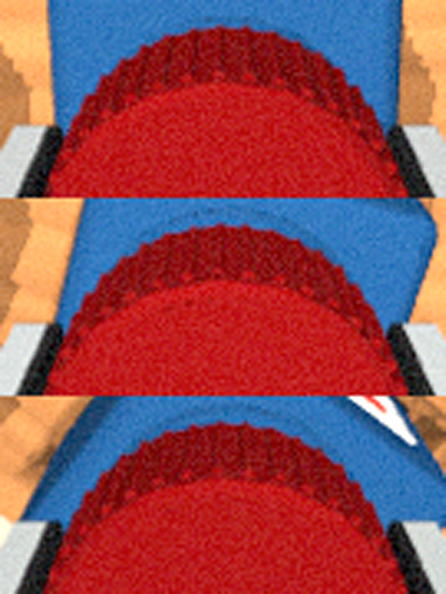

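Request:
carry_out --pt "0 0 -0.002 -0.03 -1" --pt "0 0 -0.003 -0.05 -1"

```text
clock: 14.95
eef_pos: [0.5574, 0.0106, 0.1137]
tool_rot: [0.152, 0.988, 0.0, 0.002]
ft_force: [-1.0, 0.6, 7.4]
grip_width: 0.0508
```

```bash
sed -i "s/'q',np/'tau6',np.round(o['tau'][5],3),'v6',np.round(o['joint_vel'][5],3),'q',np/" st.py; python3 st.py
```

```text
t 14.95 pos [0.5574 0.0106 0.1137] psi 2.8355 tilt 0.0037 w 0.0508 F [-0.97  0.57  7.41] T [ 0.073  0.12  -0.164] tau6 0.128 v6 -0.302 q [ 0.019  0.45  -0.081  1.036 -0.    -1.246]
```

Request:
carry_out --pt "0 0 -0.002 -0.02 -1" --pt "0 0 -0.003 -0.04 -1"

```text
clock: 15.15
eef_pos: [0.5574, 0.0106, 0.1139]
tool_rot: [0.121, 0.993, 0.0, 0.002]
ft_force: [-0.7, 0.4, 6.7]
grip_width: 0.0503
```

```bash
python3 st.py
```

```text
t 15.15 pos [0.5574 0.0106 0.1139] psi 2.8981 tilt 0.0037 w 0.0503 F [-0.66  0.37  6.65] T [ 0.092  0.096 -0.025] tau6 0.187 v6 -0.311 q [ 0.019  0.45  -0.081  1.037 -0.    -1.308]
```

Request:
carry_out --pt "0 0 -0.005 0 -1" --pt "0 0 -0.01 0 -1" --pt "0 0 -0.01 0 -1"

```text
clock: 15.45
eef_pos: [0.5572, 0.0106, 0.1141]
tool_rot: [0.122, 0.993, 0.0, 0.001]
ft_force: [1.9, 1.0, 4.5]
grip_width: 0.0511
```

```bash
python3 st.py
```

```text
t 15.45 pos [0.5572 0.0106 0.1141] psi 2.8974 tilt 0.0028 w 0.0511 F [1.86 1.01 4.54] T [-0.037 -0.412 -0.003] tau6 0.009 v6 -0.002 q [ 0.019  0.45  -0.08   1.038 -0.    -1.307]
```

Request:
carry_out --pt "0 0 -0.002 -0.02 -1" --pt "0 0 -0.003 -0.04 -1"

```text
clock: 15.65
eef_pos: [0.5566, 0.0106, 0.1141]
tool_rot: [0.09, 0.996, -0.0, 0.001]
ft_force: [1.0, -0.4, 3.6]
grip_width: 0.051
```

```bash
python3 st.py
```

```text
t 15.65 pos [0.5566 0.0106 0.1141] psi 2.9615 tilt 0.0014 w 0.0510 F [ 1.03 -0.42  3.57] T [ 0.002 -0.181 -0.054] tau6 0.228 v6 -0.311 q [ 0.019  0.45  -0.08   1.039 -0.    -1.371]
```

Request:
carry_out --pt "0 0 -0.002 -0.02 -1" --pt "0 0 -0.003 -0.04 -1"

```text
clock: 15.85
eef_pos: [0.5562, 0.0106, 0.1141]
tool_rot: [0.059, 0.998, -0.0, 0.0]
ft_force: [0.2, -0.3, 3.5]
grip_width: 0.0508
```

```bash
python3 st.py
```

```text
t 15.85 pos [0.5562 0.0106 0.1141] psi 3.0243 tilt 0.0005 w 0.0508 F [ 0.19 -0.29  3.55] T [-0.046 -0.145 -0.053] tau6 0.222 v6 -0.31 q [ 0.019  0.45  -0.08   1.041 -0.    -1.434]
```

Request:
carry_out --pt "0 0 -0.007 0 -1" --pt "0 0 -0.014 0 -1" --pt "0 0 -0.02 0 -1" --pt "0 0 -0.02 0 -1"

```text
clock: 16.25
eef_pos: [0.5555, 0.0107, 0.1156]
tool_rot: [0.059, 0.998, -0.0, -0.001]
ft_force: [0.3, 0.2, -0.4]
grip_width: 0.0509
```

```bash
python3 st.py
```

```text
t 16.25 pos [0.5555 0.0107 0.1156] psi 3.0232 tilt 0.0015 w 0.0509 F [ 0.3   0.16 -0.38] T [-0.107  0.038 -0.016] tau6 0.0 v6 -0.002 q [ 0.019  0.448 -0.079  1.046 -0.    -1.433]
```

Request:
carry_out --pt "0 0 -0.005 0 -1" --pt "0 0 -0.01 0 -1" --pt "0 0 -0.01 0 -1" --pt "0 0 -0.01 0 -1"

```text
clock: 16.65
eef_pos: [0.5559, 0.0108, 0.1171]
tool_rot: [0.059, 0.998, 0.0, -0.0]
ft_force: [-0.4, -0.4, 0.3]
grip_width: 0.0506
```

```bash
python3 st.py
```

```text
t 16.65 pos [0.5559 0.0108 0.1171] psi 3.0236 tilt 0.0001 w 0.0506 F [-0.38 -0.43  0.31] T [0.012 0.025 0.019] tau6 0.0 v6 0.0 q [ 0.019  0.447 -0.077  1.048  0.    -1.433]
```

Request:
carry_out --pt "0 0 -0.03 0 -1" --pt "0 0 -0.06 0 -1" --pt "0 0 -0.1 0 -1" --pt "0 0 -0.1 0 -1"

```text
clock: 17.05
eef_pos: [0.5566, 0.0107, 0.128]
tool_rot: [0.059, 0.998, 0.0, 0.001]
ft_force: [0.4, 0.2, 0.2]
grip_width: 0.0512
```

Run:
```python
from st import *
st()
cv2.imwrite('pics/s14.png',imaging.camera('scene')[:,:,::-1]); crop('pics/s14.png','pics/s14c.png',230,120,370,240,5)
```

```text
t 17.05 pos [0.5566 0.0107 0.128 ] psi 3.0236 tilt 0.0016 w 0.0512 F [0.4  0.23 0.2 ] T [ 0.01  -0.037 -0.007] tau6 0.0 v6 -0.001 q [ 0.019  0.436 -0.062  1.071  0.    -1.433]
```

View pics/s14c.png

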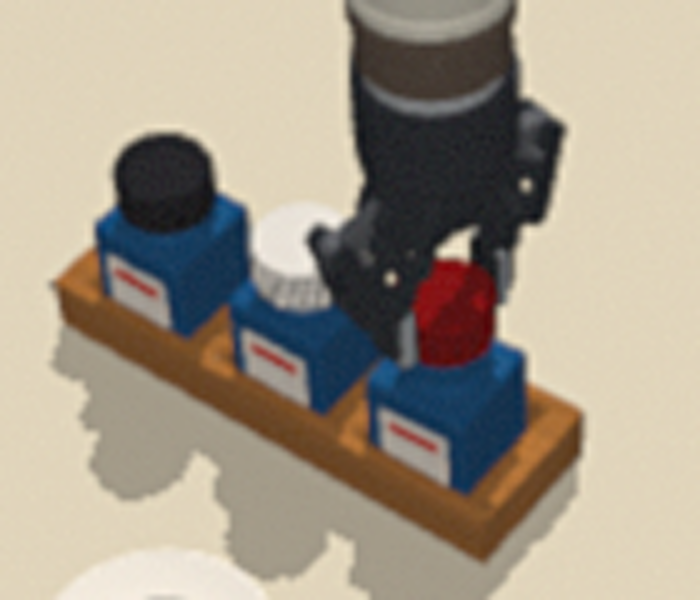

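Cap rising alone, with jar and label at unchanged pixels. Finish the lift (target TCP ≈ 0.149).

Request:
carry_out --pt "0 0 -0.04 0 -1" --pt "0 0 -0.08 0 -1" --pt "0 0 -0.12 0 -1" --pt "0 0 -0.16 0 -1" --pt "0 0 -0.2 0 -1" --pt "0 0 -0.2 0 -1" --pt "0 0 -0.2 0 -1" --pt "0 0 -0.2 0 -1" --pt "0 0 -0.2 0 -1"

```text
clock: 18.0
eef_pos: [0.5558, 0.0108, 0.1468]
tool_rot: [0.059, 0.998, -0.0, -0.0]
ft_force: [0.6, -0.2, 0.2]
grip_width: 0.0511
```

Run:
```python
from st import *
st()
cv2.imwrite('pics/s15.png',imaging.camera('scene')[:,:,::-1]); crop('pics/s15.png','pics/s15c.png',230,120,370,240,5)
m=imaging.camera_model('wrist'); np.save('pics/mw15.npy',m,allow_pickle=True)
cv2.imwrite('pics/w15.png',imaging.camera('wrist')[:,:,::-1])
st()
```

```text
t 18.00 pos [0.5558 0.0108 0.1468] psi 3.0236 tilt 0.0006 w 0.0511 F [ 0.64 -0.16  0.23] T [-0.065 -0.     0.004] tau6 -0.0 v6 0.0 q [ 0.019  0.419 -0.035  1.117  0.    -1.433]
t 18.10 pos [0.5559 0.0108 0.1469] psi 3.0236 tilt 0.0004 w 0.0508 F [ 0.22 -0.27 -0.35] T [-0.002  0.031 -0.019] tau6 0.0 v6 0.001 q [ 0.019  0.419 -0.035  1.117  0.    -1.433]
```

View pics/s15c.png

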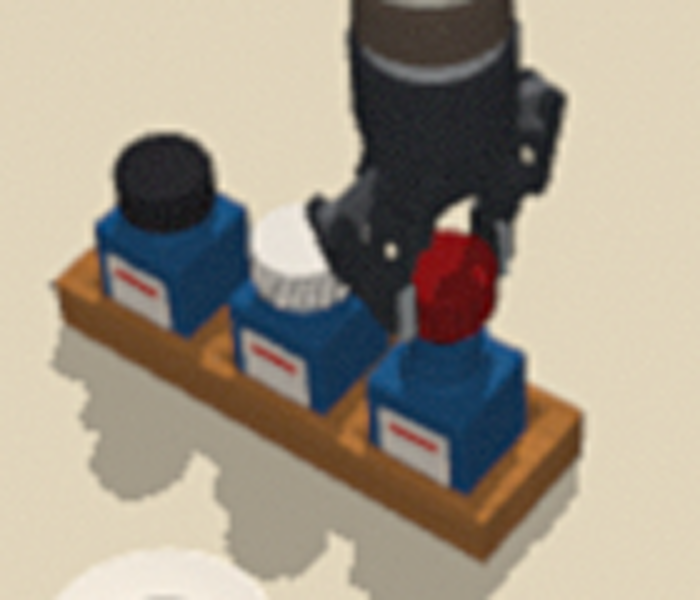

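View pics/w15.png

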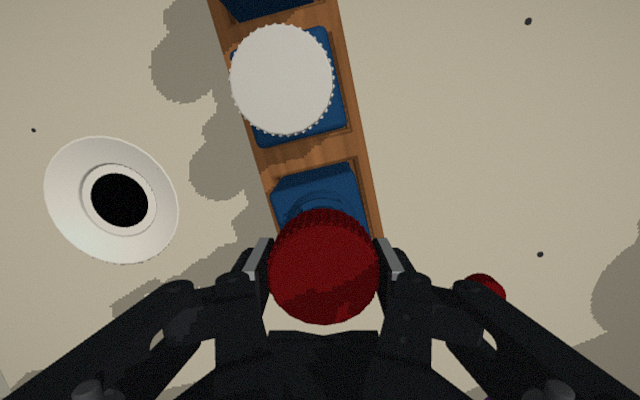

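Run:
```python
from st import *
from workcell import order
print(order.job_done()); st()
```

```text
the job is handed in; nothing more can be done
None
the job is handed in; nothing more can be done
```

The jar with the dark red cap is down in the free pocket, its cap is off, and the gripper is holding the cap level over the open mouth. I handed the job in at about 18.1 s; it gives no verdict.

**What I did:**
- I gripped the jar by its cap, and regripped it a quarter turn round to centre it.
- I lifted it clear, turned it to line up with the stand, and lowered it gently. It touched the pocket floor at the expected height with about 5 N.
- I then turned the cap anticlockwise about 1.34 rad and lifted it straight up without letting go.

**What the last checks showed:**
- **Cap:** the lower edge is about 14 mm above the mouth, worked out from the arm's height. Tilt is under 0.001 rad and grip width is 51 mm.
- **Threads free:** the lifted load was about 0 N, against about 4 N when I carried the whole jar.
- **Jar:** the scene camera shows it still seated, labels facing the same way as the others.
- **Bystanders:** nothing I saw shows the other jars, bowl or dish moving. I compared none of them numerically, and the bowl is not in the final pictures.

**Checks that were weak or disagreed:**
- The wrist camera read about 2 mm to one side of the top camera. I put that down to wrist camera bias, because the jar held in the gripper showed the same offset.
- The turning torque was too noisy to show the moment the threads let go. I found it by small test lifts, so I may have turned a few hundredths to tenths of a radian past that point. I felt no end stop.
- The jar is turned about 0.08 rad within the pocket's play.

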